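Make up the breakfast and baking caddies in the pantry

ROBOT

A 6-joint arm with a two-finger parallel gripper is mounted at the origin on the work surface. World frame = base frame: x ahead of the robot, y to its left, z up, the work surface at z = 0. Lengths are in m, angles in rad, forces in N, time in s.
With the tool pointing down it reaches from about 0.35 to 0.975 m from the base axis. Payload 4.9 kg.
Tool frame: the origin (TCP) lies between the finger pads; the fingertips stand 19 mm ahead of it and the grasp point (between the pads) is the TCP; z points along the fingers, y is the line along which they close (so a half turn about z gives the same grasp; the last joint's range is limited). The gripper opens to 85 mm and grips with 20 to 120 N. Pads are 22 mm wide; open, the fingers measure 114 mm over their backs; the gripper's body (76 mm by 85 mm) begins 54 mm behind the grasp point. The pads swing forward as they close: fully open they stand 13 mm farther back than shut.
Start: joints at [1.189, 0.053, 1.613, -0, 1.476, -0.119], TCP at [0.162, 0.604, 0.25] pointing down, gripper open.
Joint ranges: [-3.01, 3.01], [-1.01, 2.22], [0.06, 2.58], [-1.02, 4.17], [0.09, 2.62], [-3.14, 3.14]. Speed limits (rad/s): [2.57, 2.57, 3.14, 3.14, 3.14, 3.14].

INTERFACE

Orientations are given as a rotation vector (axis times angle).
In Python, from station import ctrl gives the robot as it stands. The module is installed in compiled form; this text tells all that it offers.
- The arm moves only by the tool servo_tool, never from a script. Its argument "increments" is a list that holds one entry, the list of rows, each a list of 5 numbers: the finger opening in cm, from 0 to 8.54, then the shift along the tool's x, y, z in cm, then the turn about the tool's z in degrees. A call has 1 to 5 rows; each row is the pose to reach, as a shift and turn from the pose commanded when the call began, along the tool's axes at that moment; what a row does not reach only later rows make up. A row lasts 1/10 s, in which the tool goes at most 50 mm and 8.59 degrees, less where a joint would pass 70% of its speed; a pose out of reach is approached as far as the arm can. A call with a gripper value outside its range is refused whole. The fingers move at their own pace and stop on an object; "newtons" is the grip in N (left out, the last holds). Time passes only in rows, so rows that repeat a pose let the fingers close. It gives the time, the measured TCP pose, the force, the opening and the grip force at its end, in the units of the state.
- ctrl.get_obs(): the state, without advancing time (a new reading comes with each control period).
- ctrl.get_image(name): name is "scene" or "side" or "wrist"; returns a dict with "img" (384x512x3 uint8, red, green, blue), "fx", "fy", "cx", "cy" (pixels), "k1" (the pictures are not rectified: a ray, as slopes to the right and down, at radius r is drawn at 1 + k1 r^2 times it, then the intrinsics apply), "rvec" (rotation vector, rad) and "tvec" (3), from world to camera coordinates, as OpenCV has them; the wrist camera has in their place "mount" (4x4, takes a point from camera to tool coordinates, whose origin is the TCP and whose axes are the flange's). Camera axes: x right, y down, z forward; pixel columns grow to the right and rows downward; lengths in m; the calibration is good to about 2 mm. A picture is of the moment at which its call begins: read the wrist's pose just before it. There is no depth.
- ctrl.finish_job(): hands the job in; it is judged then, once.
The state is a dict: "t": time; "q": joint angles; "dq": joint speeds; "effort": joint torques, N m; "tool_pos": TCP position; "tool_rot": TCP orientation; "contact_force": force on the tool from outside, world axes, zero at the start; "wrist_torque": the same for the moment, N m; "opening": finger opening in m; "grip_force": force on a finger pad.
Only numpy, scipy, OpenCV 4.12 (cv2) and the standard library are available. Lean on these libraries where they do the work, as an engineer would, in place of code of your own. Each camera call takes 0.05 s, during which the arm holds its last target. There are 200 camera calls.

TASK

Make up the two wooden caddies from the stock between them: the tall jar, the hexagonal jar and the square tea tin go into the three-bay caddy, with the tall jar in the middle bay so that it carries level, and the squat jar and the slim spice jar go into the two-bay caddy. Give each its own bay, standing upright on the bay's floor, and set each down gently without dropping or toppling anything. Leave the flat fish tin, the white ramekin and the herb pot where they stand.

Things in the scene. Friction and masses are not known exactly. Their poses are not given: they have to be found in the camera images.
- caddy3: Fixed wooden caddy, sizes in mm, 284 long (x) by 100 wide (y); origin at the centre of its underside, x along its row, z up. Three bays 84 by 84 inside, centred at x = -92, 0, +92, y = 0. Bay floor 8 above the counter; long sides and dividers 8 thick, 26 high; end boards with hand slots 8 thick, 52 high. Its row points roughly away from the robot; fingers closing along its y clear all.
- caddy2: Fixed wooden caddy, sizes in mm, 192 long (x) by 100 wide (y); origin at the centre of its underside, x along its row, z up. Two bays 84 by 84 inside, centred at x = -46, +46, y = 0. Bay floor 8 above the counter; long sides and divider 8 thick, 26 high; end boards with hand slots 8 thick, 52 high. Its row points roughly away from the robot; fingers closing along its y clear all.
- tall_jar: Tall round glass jar of oats with a steel lid: 60 diameter, 104 high in all; the top 18 is the lid, 56 diameter. About 0.32 kg. Origin at the centre of its underside, z up.
- squat_jar: Squat, wide round glass jar of brown sugar with a steel lid: 65 diameter, 74 high in all; the top 14 is the lid, 61 diameter. About 0.24 kg. Origin at the centre of its underside, z up.
- spice_jar: Slim round glass spice jar with a steel lid: 42 diameter, 88 high in all; the top 18 is the lid, 40 diameter. About 0.12 kg. Origin at the centre of its underside, z up.
- hex_jar: Hexagonal glass jar of amber preserve with a round steel lid: 54 across flats, 62 across corners, 78 high in all; the top 14 is the lid, 44 diameter. About 0.25 kg. Origin at the centre of its underside, z up; corners lie on its x axis, and flats face its +y and -y.
- tea_tin: Square tea tin of bare light metal: 58 by 58, 84 high in all; the top 10 is a round cap, 42 diameter. About 0.14 kg. Origin at the centre of its underside, x and y square to its sides, z up.
- flat_tin: Flat steel fish tin with rounded ends and a pull ring, lying among the stock: 104 long (x), 60 wide (y), 24 high. Loose; to be left alone. Origin at the centre of its underside, z up.
- ramekin: Empty white ceramic ramekin, 80 diameter at the rim, 45 high, 0.25 kg, beyond the stock. Loose; to be left alone. Origin at the centre of its underside, z up.
- herb_pot: Small blue glazed pot, 80 diameter at the rim and 75 high, with green leaves up to about 130, beyond the stock. Loose; to be left alone. Origin at the centre of its underside, z up.

How it is judged:
By the outcome, as a careful person would: the job done as asked, in the order asked, and still so for the second after the job is handed in, with the robot touching nothing.
It also fails if it takes over 136 s, if anything falls off the work surface, if the arm or the gripper's body presses on something with over 40 N, if the wrist force passes 120 N, or if a joint passes its speed limit or range.

## Working session

There is one attempt and no reset: what is moved stays moved. The work goes in short steps, Python scripts to look and compute and a tool call to move; the robot and the scene stay as the last step left them, time stands still between calls to the robot, and variables do not carry over. Pictures are saved under pics/ and viewed, at most 14 in all, crops included, and the job is handed in when it is done.

Besides the shell and the picture viewer there is one more tool, called after "Emit:" by a JSON object that holds its "name" and its "arguments". servo_tool: Moves the arm, as the interface text tells. Its arguments: {"type":"object","properties":{"increments":{"type":"array"},"newtons":{"type":"number"}},"required":["increments"]}

```bash
mkdir -p pics
cat > h.py <<'E'
import numpy as np, cv2
from station import ctrl
def grab(n, save=None):
    o=ctrl.get_obs(); d=ctrl.get_image(n)
    if 'mount' in d:
        T=np.eye(4); T[:3,:3]=cv2.Rodrigues(np.array(o['tool_rot'],float))[0]; T[:3,3]=o['tool_pos']
        d['Twc']=T@np.array(d['mount'])
    else:
        R=cv2.Rodrigues(np.array(d['rvec'],float))[0]; T=np.eye(4); T[:3,:3]=R.T; T[:3,3]=-R.T@np.array(d['tvec'],float).ravel(); d['Twc']=T
    if save: cv2.imwrite('pics/'+save, d['img'][:,:,::-1])
    return d
def ray(d,u,v):
    x,y=(u-d['cx'])/d['fx'],(v-d['cy'])/d['fy']
    rd=np.hypot(x,y); r=rd
    for _ in range(30): r=rd/(1+d['k1']*r*r)
    s=r/rd if rd>0 else 1
    return d['Twc'][:3,3], d['Twc'][:3,:3]@np.array([x*s,y*s,1])
def onz(d,u,v,z):
    c,r=ray(d,u,v); return c+r*(z-c[2])/r[2]
def proj(d,P):
    p=np.linalg.inv(d['Twc'])@np.append(P,1); x,y=p[0]/p[2],p[1]/p[2]; k=1+d['k1']*(x*x+y*y)
    return np.array([d['fx']*x*k+d['cx'],d['fy']*y*k+d['cy']])
E
python3 - <<'E'
from h import *
for n in('scene','side','wrist'):
    d=grab(n,n+'0.png'); print(n,d['Twc'].round(3).tolist(),d['fx'],d['k1'])
    if n!='wrist': np.save(n+'0.npy',d,allow_pickle=True)
a=cv2.imread('pics/scene0.png')
o=ctrl.get_obs();print(o['t'],o['tool_rot'],o['tool_pos'])
E
```

```text
scene [[0.553, 0.607, -0.571, 1.145], [0.833, -0.413, 0.367, -0.343], [-0.013, -0.679, -0.734, 0.725], [0.0, 0.0, 0.0, 1.0]] 364.94271836236305 -0.0723097873417802
side [[0.995, -0.081, 0.064, 0.521], [-0.103, -0.712, 0.695, -0.79], [-0.011, -0.697, -0.717, 0.869], [0.0, 0.0, 0.0, 1.0]] 471.20420271545873 -0.18447831131038964
wrist [[0.261, 0.931, 0.255, 0.097], [0.965, -0.251, -0.07, 0.622], [-0.001, 0.264, -0.964, 0.372], [0.0, 0.0, 0.0, 1.0]] 333.299529559505 -0.029477101176688208
0.15 [-4.11573156e-01 -3.11411080e+00  2.43519931e-03] [0.16222222 0.60310543 0.249346  ]
```

View pics/scene0.png

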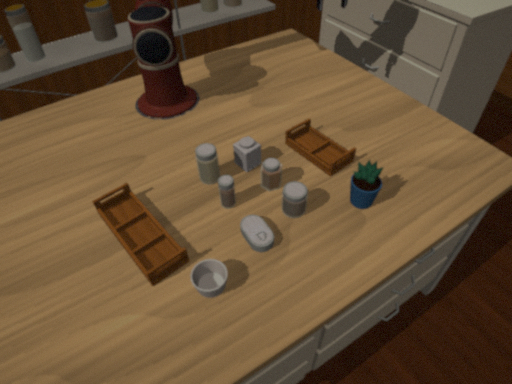

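View pics/side0.png

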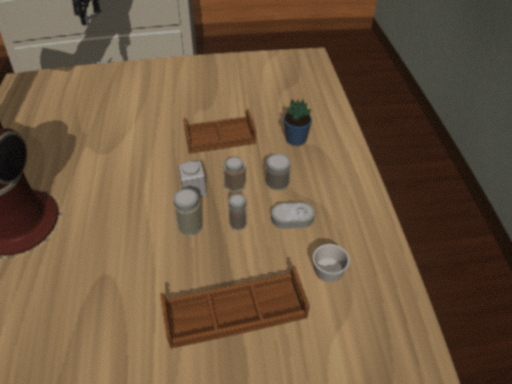

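Scene view: stock is in the middle (tall jar ~(207,163), tin ~(247,153), spice ~(228,190), hex ~(271,172), squat ~(294,198)), with caddy3 at (140,232) and caddy2 at (320,148). I'll enlarge both views to get precise pixels.

Run:
```python
import cv2,numpy as np
for n,(x0,x1,y0,y1),k in(('side',(155,355,105,345),2.5),('scene',(90,390,115,300),2.6)):
    a=cv2.imread(f'pics/{n}0.png')[y0:y1,x0:x1]
    a=np.clip(a*1.5,0,255).astype(np.uint8)
    cv2.imwrite(f'pics/{n}0c.png',cv2.resize(a,None,fx=k,fy=k,interpolation=cv2.INTER_CUBIC))
```

```text
(no output)
```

View pics/side0c.png

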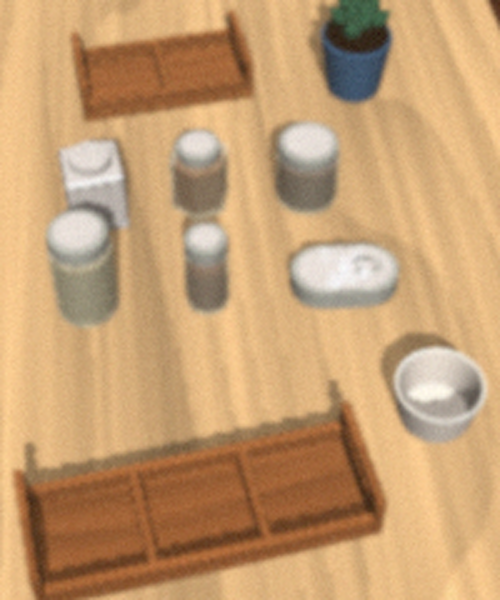

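View pics/scene0c.png

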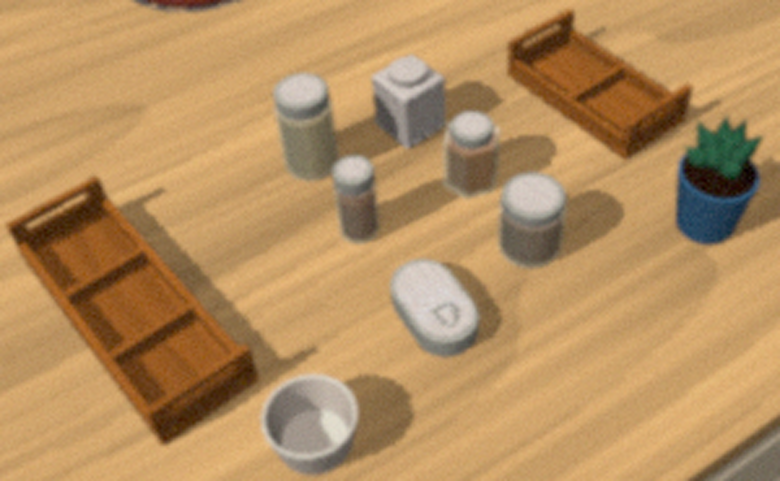

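The crops show lid tops clearly. In the side crop: tall (79,231), tin cap (91,155), spice (205,240), hex (199,146), squat (307,141). In the scene crop: (302,90), (409,71), (354,169), (471,127), (533,190).

Run:
```python
from h import *
S=np.load('side0.npy',allow_pickle=True).item(); C=np.load('scene0.npy',allow_pickle=True).item()
s=lambda u,v:(u/2.5+155,v/2.5+105); c=lambda u,v:(u/2.6+90,v/2.6+115)
L=dict(tall=((79,231),(302,90),.104),tea=((91,155),(409,71),.084),spice=((205,240),(354,169),.088),hex=((199,146),(471,127),.078),squat=((307,141),(533,190),.074),
d3a=((145,515),(107,278),.026),d3b=((256,490),(152,335),.026),d2=((158,63),(604,83),.026),pot=((356,40),(718,172),.075),ram=((438,390),(311,415),.045),flat=((345,267),(434,299),.024))
for k,(a,b,z) in L.items():
    p,q=onz(S,*s(*a),z),onz(C,*c(*b),z)
    c1,r1=ray(S,*s(*a)); c2,r2=ray(C,*c(*b))
    t=np.linalg.lstsq(np.c_[r1,-r2],c2-c1,rcond=None)[0]; m=(c1+r1*t[0]+c2+r2*t[1])/2
    print(k,p[:2].round(4),q[:2].round(4),'tri',m.round(4))
M=ctrl.get_image('wrist')['mount'];print(np.array(M).round(4).tolist())
```

```text
tall [ 0.4458 -0.0645] [ 0.4445 -0.0583] tri [ 0.4447 -0.0596  0.102 ]
tea [0.4564 0.055 ] [0.4592 0.0601] tri [0.4556 0.0616 0.0795]
spice [ 0.5575 -0.0732] [ 0.5586 -0.0644] tri [ 0.5568 -0.0651  0.0832]
hex [0.5626 0.062 ] [0.5639 0.0679] tri [0.5623 0.0683 0.0745]
squat [0.6702 0.0613] [0.6665 0.0685] tri [0.6695 0.0648 0.0747]
d3a [ 0.4868 -0.3107] [ 0.4958 -0.3068] tri [ 0.4867 -0.3059  0.0167]
d3b [ 0.5782 -0.297 ] [ 0.5828 -0.2956] tri [ 0.5788 -0.2949  0.0215]
d2 [0.5299 0.2617] [0.5415 0.2695] tri [0.5299 0.281  0.0116]
pot [0.747  0.2158] [0.749  0.2312] tri [0.7485 0.2308 0.0688]
ram [ 0.7421 -0.2294] [ 0.7468 -0.2178] tri [ 0.7435 -0.219   0.0352]
flat [ 0.6901 -0.0644] [ 0.6899 -0.0606] tri [ 0.69   -0.0614  0.0225]
[[-0.0013, -0.9644, -0.2645, 0.0677], [1.0, -0.0013, -0.0, 0.0009], [-0.0003, -0.2645, 0.9644, -0.1232], [0.0, 0.0, 0.0, 1.0]]
```

View pics/wrist0.png

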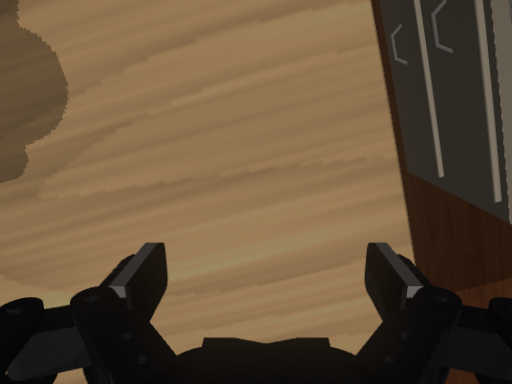

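The wrist view shows bare counter beneath the gripper and open fingers at the bottom; the tool's +x points back toward the robot. I'm moving the wrist camera over the stock.

Emit:
{"name": "servo_tool", "arguments": {"increments": [[[8.5, -3.8, -3.1, -0.8, 0], [8.5, -7.6, -6.2, -1.6, 0], [8.5, -11.4, -9.3, -2.4, 0], [8.5, -15.2, -12.4, -3.2, 0], [8.5, -19, -15.5, -4, 0]]]}}

```text
t: 0.7
tool_pos: [0.3061, 0.4028, 0.2904]
tool_rot: [0.411, 3.114, -0.0]
contact_force: [0.9, 0.4, 0.5]
opening: 0.0849
grip_force: 0.0
```

Emit:
{"name": "servo_tool", "arguments": {"increments": [[[8.5, -3.8, -3.1, -0.8, 0], [8.5, -7.6, -6.2, -1.6, 0], [8.5, -11.4, -9.3, -2.4, 0], [8.5, -15.2, -12.4, -3.2, 0], [8.5, -19, -15.5, -4, 0]]]}}

```text
t: 1.2
tool_pos: [0.4494, 0.2036, 0.3306]
tool_rot: [0.412, 3.114, 0.0]
contact_force: [1.0, 0.7, -0.3]
opening: 0.0852
grip_force: 0.0
```

Emit:
{"name": "servo_tool", "arguments": {"increments": [[[8.5, -3.8, -3.2, -1.5, -3], [8.5, -7.6, -6.4, -3, -6], [8.5, -11.4, -9.6, -5, -9], [8.5, -15.2, -13, -7, -12], [8.5, -19.3, -17.1, -9, -15]]]}}

```text
t: 1.7
tool_pos: [0.5803, 0.0075, 0.4132]
tool_rot: [-0.002, 3.141, 0.0]
contact_force: [0.7, 1.8, 0.3]
opening: 0.0848
grip_force: 0.0
```

Emit:
{"name": "servo_tool", "arguments": {"increments": [[[8.5, 0, 0, 0, 0], [8.5, 0, 0, 0, 0], [8.5, 0, 0, 0, 0]]]}}

```text
t: 2.0
tool_pos: [0.579, 0.01, 0.4117]
tool_rot: [-0.001, -3.14, -0.001]
contact_force: [-0.9, 0.4, 0.2]
opening: 0.0848
grip_force: 0.0
```

Run:
```python
from h import *
d=grab('wrist','w1.png'); np.save('w1.npy',d,allow_pickle=True)
a=np.clip(d['img'][:,:,::-1]*1.4,0,255).astype(np.uint8); cv2.imwrite('pics/w1b.png',cv2.resize(a,(800,600),interpolation=cv2.INTER_CUBIC))
o=ctrl.get_obs();print(o['t'],o['tool_rot'],o['tool_pos'],np.round(o['q'],2))
```

```text
2.05 [ 3.83667197e-04 -3.14032272e+00 -6.55695973e-04] [0.5788644  0.0103219  0.41172648] [-0.11 -0.1   1.5   0.    1.74 -1.68]
```

View pics/w1b.png

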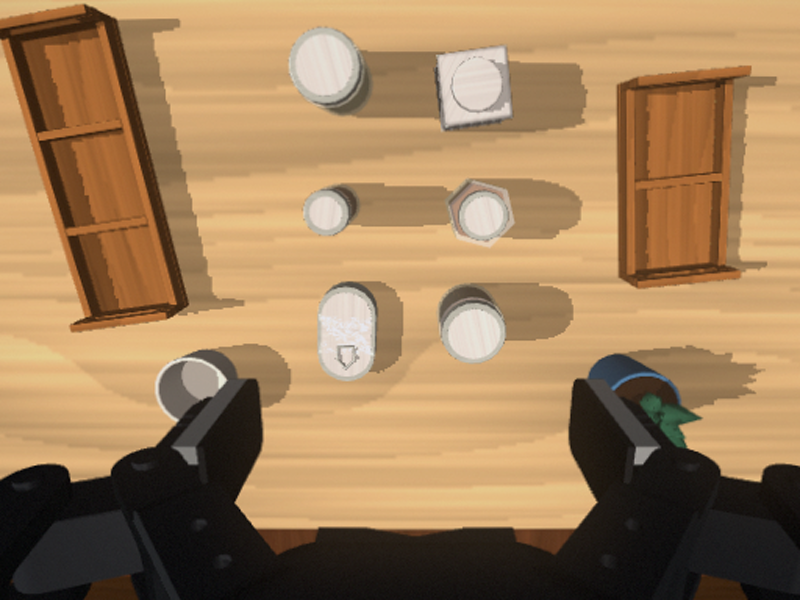

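The wrist view from above shows everything. Pixels in the 800x600 picture: tall lid (326,64), tin cap (476,83), spice lid (327,212), hex lid (484,215), squat lid (473,332). Caddy3's dividers run (37,135)-(121,125) and (66,233)-(150,219); caddy2's divider runs (634,184)-(721,177). Next I'll refine the lids with Hough circles and triangulate the caddies.

Run:
```python
from h import *
d=np.load('w1.npy',allow_pickle=True).item(); f=1/1.5625
g=cv2.cvtColor(d['img'],cv2.COLOR_RGB2GRAY); g4=cv2.resize(g,None,fx=4,fy=4,interpolation=cv2.INTER_CUBIC)
for n,u,v,z,D in(('tall',326,64,.104,56),('tea',476,83,.084,42),('spice',327,212,.088,40),('hex',484,215,.078,44),('squat',473,332,.074,61)):
    R=D/2000*d['fx']/(d['Twc'][2,3]-z)*4; U,V=u*f*4,v*f*4; w=int(R*1.9)
    x0,y0=max(int(U-w),0),max(int(V-w),0); c=cv2.GaussianBlur(g4[y0:int(V+w),x0:int(U+w)],(9,9),0)
    h=cv2.HoughCircles(c,cv2.HOUGH_GRADIENT,1,500,param1=60,param2=12,minRadius=int(R*.9),maxRadius=int(R*1.1))
    p=onz(d,u*f,v*f,z); s='none'
    if h is not None:
        a=h[0,0]; s=(onz(d,(a[0]+x0)/4,(a[1]+y0)/4,z)[:2].round(4),a[2]/R)
    print(n,p[:2].round(4),s)
def P(l,z):
    A=np.array([onz(d,u*f,v*f,z)[:2] for u,v in l]); print(A.round(4).tolist(),'len',np.linalg.norm(np.diff(A,axis=0),axis=1).round(4),'ang',[round(float(np.degrees(np.arctan2(*(B[::-1])))),1) for B in np.diff(A,axis=0)]); return A
print('tea');A=P([(437,55),(507,46),(512,121),(443,130),(437,55)],.074);print(A[:4].mean(0))
print('hex');A=P([(479,180),(510,190),(514,217),(489,245),(455,234),(449,205),(479,180)],.064);print(A[:6].mean(0))
print('c3div');P([(37,135),(121,125)],.026);P([(66,233),(150,219)],.026);print('far end');P([(72,327),(187,307)],.052)
print('c3 long inner/outer');P([(108,42),(181,305)],.026)
print('c2div');P([(634,182),(721,176)],.026);print('ends');P([(619,84),(750,68)],.052);P([(621,285),(740,271)],.052)
```

```text
tall [ 0.4417 -0.057 ] (array([ 0.4473, -0.056 ]), np.float64(0.9929332620487678))
tea [0.4531 0.0608] (array([0.4546, 0.0615]), np.float64(1.0148463548106363))
spice [ 0.5564 -0.0638] (array([ 0.5573, -0.0654]), np.float64(0.9857285203858657))
hex [0.5603 0.0714] (array([0.561 , 0.0709]), np.float64(0.9613493235683438))
squat [0.6692 0.0652] (array([0.6714, 0.0662]), np.float64(0.9115063604516968))
tea
[[0.4303, 0.0294], [0.4234, 0.0865], [0.4819, 0.0931], [0.4891, 0.035], [0.4303, 0.0294]] len [0.0575 0.0589 0.0585 0.0591] ang [96.9, 6.4, -82.8, -174.6]
[0.45616279 0.06100216]
hex
[[0.531, 0.0678], [0.5397, 0.0957], [0.5635, 0.1003], [0.589, 0.0787], [0.5788, 0.0474], [0.5528, 0.0416], [0.531, 0.0678]] len [0.0292 0.0243 0.0334 0.0328 0.0267 0.0341] ang [72.7, 11.1, -40.5, -107.9, -167.4, 129.8]
[0.55913053 0.0719235 ]
c3div
[[0.4882, -0.3474], [0.4803, -0.2648]] len [0.083] ang [95.4]
[[0.5817, -0.3351], [0.5685, -0.2485]] len [0.0876] ang [98.7]
far end
[[0.6711, -0.328], [0.6508, -0.2102]] len [0.1195] ang [99.8]
c3 long inner/outer
[[0.4081, -0.2669], [0.6561, -0.2281]] len [0.251] ang [8.9]
c2div
[[0.5341, 0.2217], [0.5281, 0.3059]] len [0.0845] ang [94.1]
ends
[[0.4493, 0.1892], [0.4349, 0.3037]] len [0.1153] ang [97.2]
[[0.6296, 0.2086], [0.6159, 0.3227]] len [0.1149] ang [96.8]
```

Run:
```python
from h import *
d=np.load('w1.npy',allow_pickle=True).item()
hsv=cv2.cvtColor(d['img'],cv2.COLOR_RGB2HSV)
for p in((40,60),(70,140),(430,80),(200,150)): print(hsv[p[1],p[0]])
I=d['img'][:,:,::-1]
A=cv2.resize(I[0:220,0:130],None,fx=2.7,fy=2.7,interpolation=cv2.INTER_CUBIC);B=cv2.resize(I[0:220,370:500],None,fx=2.7,fy=2.7,interpolation=cv2.INTER_CUBIC)
cv2.imwrite('pics/cad.png',np.clip(np.hstack([A,B])*1.5,0,255).astype(np.uint8))
```

```text
[ 14 176 122]
[ 13 177 111]
[ 14 171 119]
[ 16 113 156]
```

View pics/cad.png

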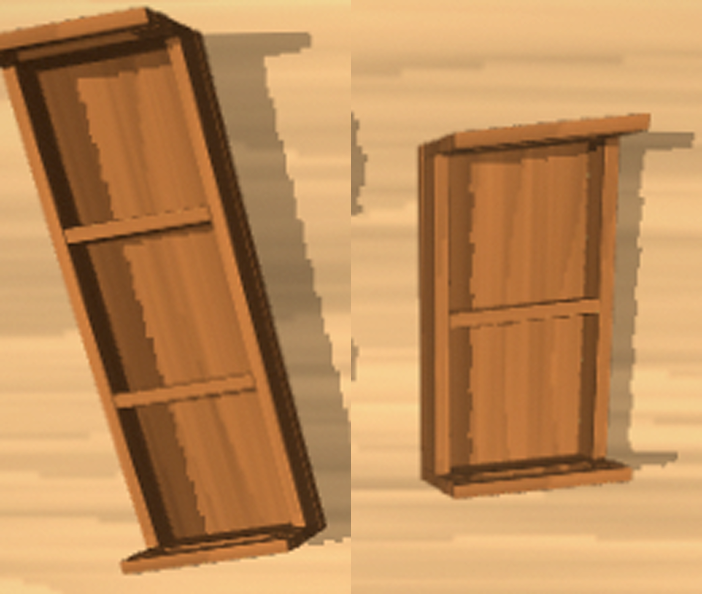

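Zoomed crop: caddy3's dividers run (67,238)-(211,215) and (117,401)-(256,382), far board top (122,567)-(288,546). Caddy2's divider is (451,320)-(600,304), with end board tops (455,141)-(650,121) and (455,492)-(632,473).

Run:
```python
from h import *
d=np.load('w1.npy',allow_pickle=True).item()
def P(n,l,z,o):
    A=np.array([onz(d,u/2.7+o,v/2.7,z)[:2] for u,v in l]); D=A[1]-A[0]
    print(n,A.mean(0).round(4),'len',np.linalg.norm(D).round(4),'ang',np.degrees(np.arctan2(-D[0],D[1])).round(1)); return A.mean(0)
a=P('c3d1',[(67,238),(211,215)],.026,0);b=P('c3d2',[(117,401),(256,382)],.026,0);P('c3far',[(122,567),(288,546)],.052,0)
print('c3',(a+b)/2,np.linalg.norm(b-a),np.degrees(np.arctan2(*(b-a)[::-1])))
P('L',[(6,70),(153,545)],.026,0);P('R',[(175,40),(302,525)],.026,0)
o=370-351/2.7
P('c2d',[(451,320),(600,304)],.026,o);a=P('near',[(455,141),(650,121)],.052,o);b=P('far',[(455,492),(632,473)],.052,o)
print('c2',(a+b)/2,np.linalg.norm(b-a),np.degrees(np.arctan2(*(b-a)[::-1])))
# cross-check object centres in fixed views
w=dict(tall=(.446,-.0565,.104),tea=(.4555,.061,.084),spice=(.557,-.0648,.088),hex=(.5605,.071,.078),squat=(.6705,.0657,.074))
S=np.load('side0.npy',allow_pickle=True).item(); C=np.load('scene0.npy',allow_pickle=True).item()
for k,p in w.items(): print(k,((proj(S,p)-(155,105))*2.5).round(0),((proj(C,p)-(90,115))*2.6).round(0))
```

```text
c3d1 [ 0.4852 -0.3049] len 0.0832 ang 7.5
c3d2 [ 0.5756 -0.2919] len 0.0833 ang 7.1
c3far [ 0.6661 -0.2805] len 0.099 ang 7.2
c3 [ 0.53042732 -0.29838142] 0.09129015860209506 8.19381181322897
L [ 0.5359 -0.3454] len 0.2651 ang -81.8
R [ 0.5236 -0.2527] len 0.2651 ang -82.1
c2d [0.5326 0.2655] len 0.0837 ang 6.3
near [0.4418 0.2555] len 0.0995 ang 6.1
far [0.624  0.2746] len 0.0991 ang 6.2
c2 [0.53291338 0.2650621 ] 0.18315732540907112 5.995628779660523
tall [ 79. 225.] [304.  90.]
tea [ 90. 151.] [408.  69.]
spice [204. 233.] [353. 168.]
hex [196. 140.] [472. 124.]
squat [307. 138.] [533. 194.]
```

All values agree: caddy3 is at (.530,-.298) at 8°, caddy2 at (.533,.265) at 6°, bay spacing checks at 91 mm, and board widths at 99 mm. First object is the tall jar at (.446,-.057).

Emit:
{"name": "servo_tool", "arguments": {"increments": [[[8.5, 3, -1.5, 4, -2], [8.5, 6, -3, 8, -4], [8.5, 9, -4.5, 12, -6], [8.5, 12, -6, 15.5, -8], [8.5, 13.3, -6.7, 18.5, -8]]]}}

```text
t: 2.55
tool_pos: [0.4438, -0.0567, 0.2249]
tool_rot: [0.221, -3.132, -0.0]
contact_force: [0.3, -0.5, 0.3]
opening: 0.0851
grip_force: 0.0
```

Emit:
{"name": "servo_tool", "arguments": {"increments": [[[8.5, 0, 0, 2, 0], [8.5, 0, 0, 2.7, 0], [8.5, 0, 0, 2.7, 0]]]}}

```text
t: 2.85
tool_pos: [0.4458, -0.0566, 0.1995]
tool_rot: [0.22, -3.132, -0.001]
contact_force: [-0.4, 0.8, 1.1]
opening: 0.0851
grip_force: 0.0
```

```bash
cat >> h.py <<'E'
def go(x,y,z,psi=None):
    o=ctrl.get_obs(); R=cv2.Rodrigues(np.array(o['tool_rot'],float))[0]
    p=np.degrees(np.arctan2(R[1,0],R[0,0]))%360
    print('t',round(o['t'],2),'pos',np.round(o['tool_pos'],4),'psi',round(p,2),'inc cm',(R.T@(np.array([x,y,z])-o['tool_pos'])*100).round(2),'turn',None if psi is None else round(p-psi,2))
E
python3 - <<'E'
from h import *
go(.446,-.057,.06,188)
d=grab('wrist','w2.png')
E
```

```text
t 2.85 pos [ 0.4458 -0.0566  0.1995] psi 188.03 inc cm [-0.04 -0.05 13.95] turn 0.03
```

View pics/w2.png

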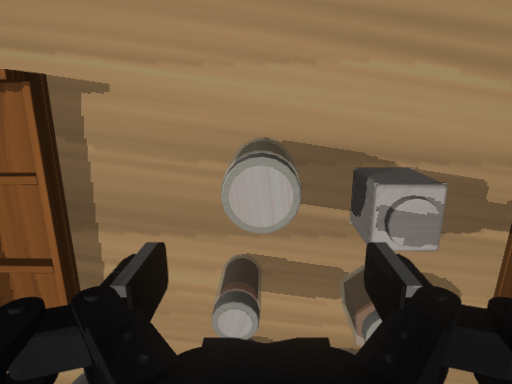

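The lid appears at (261,193), centred between the fingers; checking its position.

Run:
```python
from h import *
d=grab('wrist')
print(d['cx'],d['cy'],onz(d,261,192.5,.104),onz(d,236,322,.088),onz(d,413,222,.084))
g=cv2.cvtColor(d['img'],cv2.COLOR_RGB2GRAY)
m=(g>125).astype(np.uint8); m=cv2.morphologyEx(m,cv2.MORPH_OPEN,np.ones((3,3)))
print([ (g[193,c]) for c in (225,261,290,310)])
for b in(34,36,38,40,42):
  h=cv2.HoughCircles(cv2.GaussianBlur(g,(3,3),0),cv2.HOUGH_GRADIENT,1,500,param1=80,param2=8,minRadius=b,maxRadius=b+1); print(b,None if h is None else h[0,0])
```

```text
265.6335322534562 191.5716116252821 [ 0.4408429  -0.05988617  0.104     ] [ 0.55839898 -0.06503349  0.088     ] [0.45357689 0.05986968 0.084     ]
[np.uint8(129), np.uint8(154), np.uint8(149), np.uint8(89)]
34 [262.5 189.5  34.4]
36 [261.5 187.5  36.4]
38 [260.5 192.5  38.4]
40 [260.5 189.5  40.4]
42 [261.5 187.5  42.4]
```

Emit:
{"name": "servo_tool", "arguments": {"increments": [[[8.5, 0.3, -0.2, 3, 0], [8.5, 0.3, -0.2, 6, 0], [8.5, 0.3, -0.2, 9, 0], [8.5, 0.3, -0.2, 12, 0], [8.5, 0.3, -0.2, 13.9, 0]]]}}

```text
t: 3.45
tool_pos: [0.4443, -0.0598, 0.061]
tool_rot: [-0.219, 3.134, -0.0]
contact_force: [-0.6, 0.4, -0.3]
opening: 0.0852
grip_force: 0.0
```

Emit:
{"name": "servo_tool", "arguments": {"increments": [[[4, 0, 0, 0, 0], [4, 0, 0, 0, 0], [4, 0, 0, 0, 0], [4, 0, 0, 0, 0], [4, 0, 0, 0, 0]]], "newtons": 35}}

```text
t: 3.95
tool_pos: [0.4449, -0.0603, 0.0631]
tool_rot: [-0.217, 3.131, -0.001]
contact_force: [-1.4, 0.2, 3.6]
opening: 0.0592
grip_force: 34.9
```

Run:
```python
from h import *
go(.443,-.059,.06,188); o=ctrl.get_obs(); print(o['opening'],o['grip_force'],o['contact_force'])
```

```text
t 3.95 pos [ 0.4449 -0.0603  0.0631] psi 187.94 inc cm [0.17 0.16 0.31] turn -0.06
0.05922632455498981 34.941362142562866 [-1.41247434  0.18259332  3.59179855]
```

Emit:
{"name": "servo_tool", "arguments": {"increments": [[[4, 0, 0, -1, 0], [4, 0, 0, -3, 0], [4, 0, 0, -5.5, 0], [4, 0, 0, -8, 0], [4, 0, 0, -10, 0]]]}}

```text
t: 4.45
tool_pos: [0.4437, -0.0601, 0.1632]
tool_rot: [-0.217, 3.133, -0.001]
contact_force: [-0.0, -0.1, -2.8]
opening: 0.0591
grip_force: 34.8
```

Emit:
{"name": "servo_tool", "arguments": {"increments": [[[4, -0.4, -1.8, 0, 0], [4, -1.0, -4.5, 0, 0], [4, -1.6, -7.5, 0, 0], [4, -2.2, -10.5, 0, 0], [4, -2.8, -13.5, 0, 0]]]}}

```text
t: 4.95
tool_pos: [0.4901, -0.1909, 0.1617]
tool_rot: [0.217, -3.134, -0.0]
contact_force: [-0.4, 0.9, -3.1]
opening: 0.0593
grip_force: 35.0
```

Emit:
{"name": "servo_tool", "arguments": {"increments": [[[4, -0.6, -3, 0, 0], [4, -1.2, -6, 0, 0], [4, -1.8, -8.5, 0, 0], [4, -2.2, -10.5, 0, 0], [4, -2.4, -11.3, 0, 0]]]}}

```text
t: 5.45
tool_pos: [0.5295, -0.3, 0.1616]
tool_rot: [0.215, -3.134, 0.0]
contact_force: [-0.4, -0.2, -4.1]
opening: 0.0591
grip_force: 34.9
```

Emit:
{"name": "servo_tool", "arguments": {"increments": [[[4, 0, 0, 0, 0], [4, 0, 0, 0, 0], [4, 0, 0, 0, 0]]]}}

```text
t: 5.75
tool_pos: [0.5292, -0.2974, 0.1613]
tool_rot: [0.219, -3.133, -0.001]
contact_force: [-0.0, 0.1, -2.6]
opening: 0.0595
grip_force: 34.9
```

Run:
```python
from h import *
go(.5304,-.2984,.072,188); o=ctrl.get_obs(); print(o['opening'],o['grip_force'],o['contact_force'])
grab('wrist','w3.png')
```

```text
t 5.75 pos [ 0.5292 -0.2974  0.1613] psi 187.99 inc cm [-0.11 -0.13  8.93] turn -0.01
0.05947107589690926 34.93968665599823 [-0.04523385  0.11917078 -2.59923512]
```

View pics/w3.png

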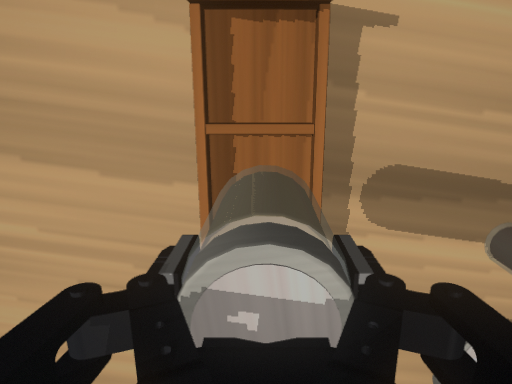

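The jar is held squarely over the middle bay; the divider at row 129 is parallel to the jaws. Lowering.

Emit:
{"name": "servo_tool", "arguments": {"increments": [[[4, -0.1, -0.1, 2.5, 0], [4, -0.1, -0.1, 5, 0], [4, -0.1, -0.1, 7, 0], [4, -0.1, -0.1, 8, 0], [4, -0.1, -0.1, 8.5, 0]]]}}

```text
t: 6.3
tool_pos: [0.5301, -0.2985, 0.0754]
tool_rot: [0.218, -3.133, -0.002]
contact_force: [0.1, 0.0, -3.0]
opening: 0.0595
grip_force: 34.9
```

Emit:
{"name": "servo_tool", "arguments": {"increments": [[[4, 0, 0, 0.1, 0], [4, 0, 0, 0.2, 0], [4, 0, 0, 0.3, 0], [4, 0, 0, 0.4, 0], [4, 0, 0, 0.5, 0]]]}}

```text
t: 6.8
tool_pos: [0.5309, -0.2996, 0.072]
tool_rot: [-0.217, 3.133, -0.001]
contact_force: [-0.3, 0.4, -3.0]
opening: 0.0595
grip_force: 34.9
```

Emit:
{"name": "servo_tool", "arguments": {"increments": [[[4, 0, 0, 0.1, 0], [4, 0, 0, 0.1, 0]]]}}

```text
t: 7.0
tool_pos: [0.5308, -0.2995, 0.0712]
tool_rot: [-0.218, 3.134, -0.0]
contact_force: [-1.6, 1.6, 0.8]
opening: 0.0591
grip_force: 35.3
```

Contact felt (force went from -3 to +0.8 N). Releasing, rising and heading to the hex jar.

Emit:
{"name": "servo_tool", "arguments": {"increments": [[[6.3, 0, 0, 0, 0], [6.8, 0, 0, 0, 0], [7.5, 0, 0, 0, 0], [8, 0, 0, 0, 0], [8.5, 0, 0, 0, 0]]]}}

```text
t: 7.5
tool_pos: [0.5307, -0.2994, 0.0706]
tool_rot: [-0.218, 3.134, -0.0]
contact_force: [0.2, 0.7, -0.2]
opening: 0.0847
grip_force: 0.0
```

Emit:
{"name": "servo_tool", "arguments": {"increments": [[[8.5, 0, 0, -1.5, 0], [8.5, 0, 0, -4, 0], [8.5, 0, 0, -7, 0], [8.5, 0, 0, -11, 0], [8.5, 0, 0, -13, 0]]]}}

```text
t: 8.0
tool_pos: [0.5321, -0.3004, 0.2062]
tool_rot: [-0.217, 3.129, -0.007]
contact_force: [0.1, -1.5, -0.1]
opening: 0.0849
grip_force: 0.0
```

Run:
```python
from h import *
go(.5605,.071,.20,193); grab('wrist','w4.png')
```

```text
t 8.0 pos [ 0.5321 -0.3004  0.2062] psi 187.94 inc cm [-7.94 36.39  0.49] turn -5.06
```

View pics/w4.png

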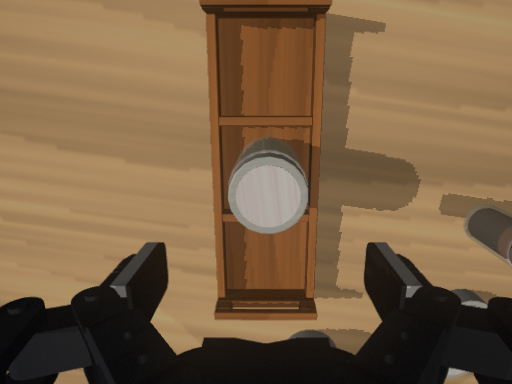

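The tall jar stands upright in the middle bay (lid at (268,192), clear of both dividers at rows 121 and 216). On to the hex jar.

Emit:
{"name": "servo_tool", "arguments": {"increments": [[[8.5, -0.8, 3.5, 0, 0], [8.5, -1.7, 8, 0, 0], [8.5, -2.7, 12.5, 0, 0], [8.5, -3.7, 17, 0, 0], [8.5, -4.7, 21.5, 0, 0]]]}}

```text
t: 8.55
tool_pos: [0.5473, -0.0782, 0.2011]
tool_rot: [-0.217, 3.133, -0.0]
contact_force: [0.3, 0.3, -0.3]
opening: 0.0849
grip_force: 0.0
```

Emit:
{"name": "servo_tool", "arguments": {"increments": [[[8.5, -0.9, 4.4, 0, -1], [8.5, -1.8, 8.8, 0, -2], [8.5, -2.6, 12, 0, -4], [8.5, -3.2, 14.9, 0, -5], [8.5, -3.2, 14.9, 0, -5]]]}}

```text
t: 9.05
tool_pos: [0.5584, 0.0751, 0.201]
tool_rot: [-0.361, 3.12, 0.001]
contact_force: [-0.3, -1.0, 0.2]
opening: 0.0853
grip_force: 0.0
```

Emit:
{"name": "servo_tool", "arguments": {"increments": [[[8.5, 0, 0, 0, 0], [8.5, 0, 0, 0, 0]]]}}

```text
t: 9.25
tool_pos: [0.5586, 0.0713, 0.2007]
tool_rot: [-0.353, 3.122, -0.001]
contact_force: [-0.0, 0.4, 0.1]
opening: 0.0853
grip_force: 0.0
```

Run:
```python
from h import *
go(.5605,.071,.05,193); d=grab('wrist','w5.png'); np.save('w5.npy',d,allow_pickle=True)
I=d['img'][90:290,140:400,::-1]; cv2.imwrite('pics/w5c.png',np.clip(cv2.resize(I,None,fx=3,fy=3,interpolation=cv2.INTER_CUBIC)*1.4,0,255).astype(np.uint8))
```

```text
t 9.25 pos [0.5586 0.0713 0.2007] psi 192.89 inc cm [-0.18 -0.07 15.07] turn -0.11
```

View pics/w5c.png

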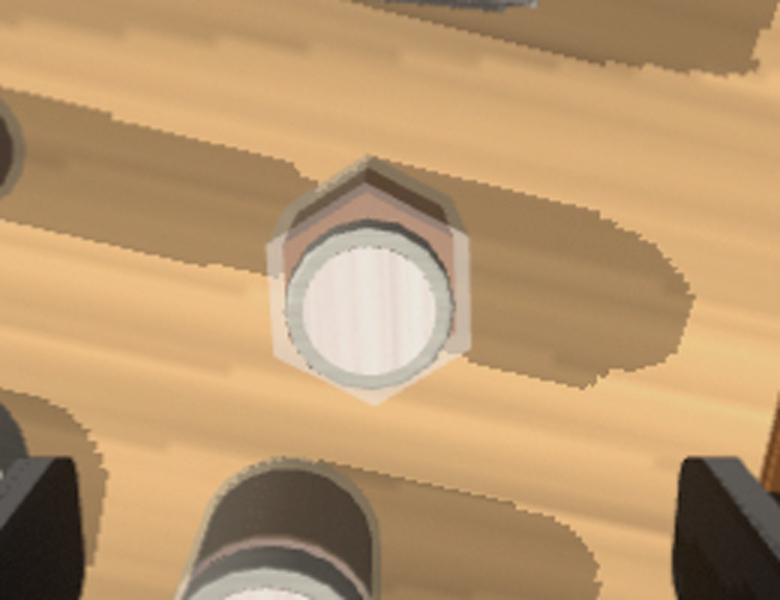

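Hex flats are aligned with the jaws, and its lid is centred at (370,307) in the crop, about under the TCP. Descending to grip.

Emit:
{"name": "servo_tool", "arguments": {"increments": [[[8.5, 0, -0.1, 4, 0], [8.5, 0, -0.1, 8, 0], [8.5, 0, -0.1, 11, 0], [8.5, 0, -0.1, 13.5, 0], [8.5, 0, -0.1, 15.3, 0]]]}}

```text
t: 9.8
tool_pos: [0.5576, 0.0698, 0.0452]
tool_rot: [0.351, -3.119, -0.0]
contact_force: [-1.0, -0.0, 0.5]
opening: 0.0851
grip_force: 0.0
```

Emit:
{"name": "servo_tool", "arguments": {"increments": [[[4, 0, 0, 0, 0], [4, 0, 0, 0, 0], [4, 0, 0, 0, 0], [4, 0, 0, 0, 0], [4, 0, 0, 0, 0]]], "newtons": 35}}

```text
t: 10.3
tool_pos: [0.5596, 0.071, 0.0486]
tool_rot: [-0.354, 3.12, -0.001]
contact_force: [0.2, -1.2, 0.5]
opening: 0.054
grip_force: 37.3
```

Emit:
{"name": "servo_tool", "arguments": {"increments": [[[4, 0, 0, -1, 0], [4, 0, 0, -3, 0], [4, 0, 0, -6, 0], [4, 0, 0, -9, 0], [4, 0, 0, -12, 0]]]}}

```text
t: 10.8
tool_pos: [0.5586, 0.0713, 0.1693]
tool_rot: [-0.354, 3.121, 0.0]
contact_force: [1.0, 0.4, -2.0]
opening: 0.0537
grip_force: 37.0
```

Run:
```python
from h import *
go(.6215,-.2858,.054,188); o=ctrl.get_obs(); print(o['opening'],o['grip_force'])
```

```text
t 10.8 pos [0.5586 0.0713 0.1693] psi 192.96 inc cm [  1.87 -36.21  11.53] turn 4.96
0.0536989174985546 37.023484110832214
```

Emit:
{"name": "servo_tool", "arguments": {"increments": [[[4, 0.1, -2, 0, 0], [4, 0.3, -5, 0, 0], [4, 0.5, -9, 0, 0], [4, 0.7, -13, 0, 0], [4, 0.9, -17, 0, 0]]]}}

```text
t: 11.3
tool_pos: [0.5882, -0.0978, 0.1684]
tool_rot: [-0.355, 3.121, -0.0]
contact_force: [0.6, 0.2, -1.8]
opening: 0.054
grip_force: 37.1
```

Emit:
{"name": "servo_tool", "arguments": {"increments": [[[4, 0.2, -4, 0, 1], [4, 0.4, -8, 0, 2], [4, 0.6, -12, 0, 3], [4, 0.8, -16, 0, 4], [4, 1, -19.2, 0, 5]]]}}

```text
t: 11.8
tool_pos: [0.6214, -0.2881, 0.1682]
tool_rot: [-0.215, 3.134, -0.001]
contact_force: [0.7, 0.2, -1.7]
opening: 0.0537
grip_force: 37.2
```

Emit:
{"name": "servo_tool", "arguments": {"increments": [[[4, 0, 0, 0, 0], [4, 0, 0, 0, 0], [4, 0, 0, 0, 0]]]}}

```text
t: 12.1
tool_pos: [0.6212, -0.2849, 0.1676]
tool_rot: [0.219, -3.134, -0.001]
contact_force: [-0.3, -0.0, -2.2]
opening: 0.0538
grip_force: 37.3
```

Run:
```python
from h import *
go(.6215,-.2858,.0566,188)
```

```text
t 12.1 pos [ 0.6212 -0.2849  0.1676] psi 187.99 inc cm [-0.02 -0.1  11.1 ] turn -0.01
```

Emit:
{"name": "servo_tool", "arguments": {"increments": [[[4, 0, -0.1, 3, 0], [4, 0, -0.1, 6, 0], [4, 0, -0.1, 8.5, 0], [4, 0, -0.1, 10, 0], [4, 0, -0.1, 10.5, 0]]]}}

```text
t: 12.6
tool_pos: [0.6204, -0.2852, 0.0603]
tool_rot: [0.219, -3.131, -0.004]
contact_force: [0.6, 1.1, -1.4]
opening: 0.0535
grip_force: 37.3
```

Emit:
{"name": "servo_tool", "arguments": {"increments": [[[4, 0, 0, 0.1, 0], [4, 0, 0, 0.2, 0], [4, 0, 0, 0.3, 0], [4, 0, 0, 0.4, 0], [4, 0, 0, 0.5, 0]]]}}

```text
t: 13.1
tool_pos: [0.6219, -0.2872, 0.0583]
tool_rot: [-0.217, 3.133, -0.001]
contact_force: [-0.5, -0.9, -2.5]
opening: 0.054
grip_force: 37.3
```

Emit:
{"name": "servo_tool", "arguments": {"increments": [[[4, 0, 0, 0.1, 0], [4, 0, 0, 0.1, 0]]]}}

```text
t: 13.3
tool_pos: [0.6216, -0.2871, 0.0567]
tool_rot: [-0.218, 3.134, -0.0]
contact_force: [0.3, -0.4, -0.6]
opening: 0.0538
grip_force: 37.4
```

Emit:
{"name": "servo_tool", "arguments": {"increments": [[[4, 0, 0, 0.1, 0], [4, 0, 0, 0.1, 0], [4, 0, 0, 0.1, 0]]]}}

```text
t: 13.6
tool_pos: [0.6217, -0.2871, 0.0566]
tool_rot: [-0.218, 3.134, -0.0]
contact_force: [-3.2, 1.2, 5.4]
opening: 0.0537
grip_force: 37.9
```

Emit:
{"name": "servo_tool", "arguments": {"increments": [[[5.7, 0, 0, 0, 0], [6.2, 0, 0, 0, 0], [7, 0, 0, 0, 0], [8, 0, 0, 0, 0], [8.5, 0, 0, 0, 0]]]}}

```text
t: 14.1
tool_pos: [0.6215, -0.2869, 0.0554]
tool_rot: [0.218, -3.134, -0.0]
contact_force: [0.9, 0.7, 0.1]
opening: 0.0848
grip_force: 0.0
```

Emit:
{"name": "servo_tool", "arguments": {"increments": [[[8.5, 0, 0, -1.5, 0], [8.5, 0, 0, -4, 0], [8.5, 0, 0, -7, 0], [8.5, 0, 0, -11, 0], [8.5, 0, 0, -15, 0]]]}}

```text
t: 14.6
tool_pos: [0.6213, -0.2868, 0.2078]
tool_rot: [-0.218, 3.134, -0.0]
contact_force: [0.0, 0.1, 0.0]
opening: 0.0853
grip_force: 0.0
```

Run:
```python
from h import *
go(.4555,.061,.20,186.5); d=grab('wrist','w6.png')
```

```text
t 14.6 pos [ 0.6213 -0.2868  0.2078] psi 187.94 inc cm [11.62 36.74  0.77] turn 1.44
```

View pics/w6.png

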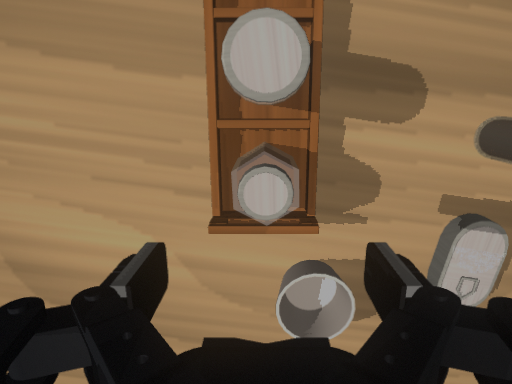

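Both jars stand upright in their bays: tall at (265,56), hex at (265,193). Next is the tea tin.

Emit:
{"name": "servo_tool", "arguments": {"increments": [[[8.5, 1, 3, 0, 0], [8.5, 2.3, 7.2, 0, 0], [8.5, 3.6, 11.4, 0, 0], [8.5, 4.9, 15.6, 0, 0], [8.5, 6.2, 19.8, 0, 0]]]}}

```text
t: 15.15
tool_pos: [0.5321, -0.0981, 0.2066]
tool_rot: [-0.217, 3.132, -0.001]
contact_force: [-0.2, 0.0, -0.1]
opening: 0.085
grip_force: 0.0
```

Emit:
{"name": "servo_tool", "arguments": {"increments": [[[8.5, 1.3, 4.2, 0.2, 0], [8.5, 2.6, 8.4, 0.4, 0], [8.5, 3.9, 12.6, 0.6, 0.5], [8.5, 5.1, 15.9, 0.8, 1], [8.5, 5.5, 16.9, 0.8, 1.5]]]}}

```text
t: 15.65
tool_pos: [0.4536, 0.0626, 0.1981]
tool_rot: [-0.181, 3.135, 0.001]
contact_force: [-0.5, -0.6, -0.2]
opening: 0.0848
grip_force: 0.0
```

Emit:
{"name": "servo_tool", "arguments": {"increments": [[[8.5, 0, 0, 0, 0], [8.5, 0, 0, 0, 0]]]}}

```text
t: 15.85
tool_pos: [0.4556, 0.0597, 0.1983]
tool_rot: [-0.176, 3.135, -0.001]
contact_force: [0.4, 0.3, 0.0]
opening: 0.0852
grip_force: 0.0
```

Run:
```python
from h import *
go(.455,.0605,.052,186.5); d=grab('wrist','w7.png')
g=cv2.GaussianBlur(cv2.cvtColor(d['img'],cv2.COLOR_RGB2GRAY),(3,3),0)
h=cv2.HoughCircles(g[90:290,160:370],cv2.HOUGH_GRADIENT,1,500,param1=60,param2=8,minRadius=25,maxRadius=31)
a=h[0,0]+[160,90,0];print(a,onz(d,a[0],a[1],.084))
# tin's outline: bright, unsaturated
hsv=cv2.cvtColor(d['img'],cv2.COLOR_RGB2HSV); m=((hsv[...,1]<60)&(hsv[...,2]>90)).astype(np.uint8)
n,l,s,c=cv2.connectedComponentsWithStats(m)
i=l[int(a[1]),int(a[0])];print(s[i]); r=cv2.minAreaRect(np.argwhere(l==i)[:,::-1].astype(np.float32));print(r)
print([onz(d,*p,.074)[:2].round(4).tolist() for p in cv2.boxPoints(r)])
```

```text
t 15.85 pos [0.4556 0.0597 0.1983] psi 186.44 inc cm [ 0.08  0.09 14.63] turn -0.06
[266.5        191.5         27.10000038] [0.45340901 0.06114089 0.084     ]
[ 228  148   76   74 5130]
((265.96844482421875, 184.82655334472656), (72.63006591796875, 75.12255096435547), 89.16968536376953)
[[0.4268, 0.0292], [0.4198, 0.0847], [0.4765, 0.0936], [0.484, 0.0347]]
```

Emit:
{"name": "servo_tool", "arguments": {"increments": [[[8.5, 0.1, 0.1, 4, 0], [8.5, 0.1, 0.1, 8, 0], [8.5, 0.1, 0.1, 11, 0], [8.5, 0.1, 0.1, 13, 0], [8.5, 0.1, 0.1, 14.6, 0]]]}}

```text
t: 16.4
tool_pos: [0.4537, 0.0599, 0.0497]
tool_rot: [0.173, -3.135, 0.0]
contact_force: [-0.2, 1.0, 0.5]
opening: 0.0849
grip_force: 0.0
```

Emit:
{"name": "servo_tool", "arguments": {"increments": [[[4, 0, 0, 0, 0], [4, 0, 0, 0, 0], [4, 0, 0, 0, 0], [4, 0, 0, 0, 0], [4, 0, 0, 0, 0]]], "newtons": 25}}

```text
t: 16.9
tool_pos: [0.4543, 0.0612, 0.0523]
tool_rot: [-0.176, 3.135, -0.0]
contact_force: [0.9, 0.2, -0.7]
opening: 0.0579
grip_force: 27.1
```

Emit:
{"name": "servo_tool", "arguments": {"increments": [[[4, 0, 0, -1, 0], [4, 0, 0, -3, 0], [4, 0, 0, -6, 0], [4, 0, 0, -9, 0], [4, 0, 0, -12, 0]]]}}

```text
t: 17.4
tool_pos: [0.4537, 0.0613, 0.1736]
tool_rot: [-0.177, 3.136, -0.0]
contact_force: [1.3, 0.3, -1.6]
opening: 0.0581
grip_force: 27.1
```

Run:
```python
from h import *
go(.4393,-.311,.06,188)
```

```text
t 17.4 pos [0.4537 0.0613 0.1736] psi 186.46 inc cm [  5.63 -36.83  11.36] turn -1.54
```

Emit:
{"name": "servo_tool", "arguments": {"increments": [[[4, 0.3, -2, 0, 0], [4, 0.8, -5.5, 0, 0], [4, 1.4, -9.5, 0, 0], [4, 2, -13.5, 0, 0], [4, 2.6, -17.5, 0, 0]]]}}

```text
t: 17.9
tool_pos: [0.4475, -0.1169, 0.1727]
tool_rot: [-0.177, 3.135, -0.001]
contact_force: [0.9, -0.7, -1.1]
opening: 0.0582
grip_force: 27.1
```

Emit:
{"name": "servo_tool", "arguments": {"increments": [[[4, 0.6, -4, 0, 0], [4, 1.2, -8, 0, 0], [4, 1.8, -12, 0, -0.5], [4, 2.4, -16, 0, -1], [4, 3, -19.3, 0, -1.5]]]}}

```text
t: 18.4
tool_pos: [0.4393, -0.3128, 0.1726]
tool_rot: [-0.217, 3.133, -0.002]
contact_force: [0.2, -0.2, -1.5]
opening: 0.058
grip_force: 27.2
```

Emit:
{"name": "servo_tool", "arguments": {"increments": [[[4, 0, 0, 0, 0], [4, 0, 0, 0, 0], [4, 0, 0, 0, 0]]]}}

```text
t: 18.7
tool_pos: [0.4395, -0.3098, 0.1718]
tool_rot: [-0.219, 3.134, 0.0]
contact_force: [0.9, -0.4, -1.2]
opening: 0.058
grip_force: 27.4
```

Run:
```python
from h import *
go(.4393,-.311,.0603,188)
```

```text
t 18.7 pos [ 0.4395 -0.3098  0.1718] psi 187.99 inc cm [ 0.04 -0.12 11.15] turn -0.01
```

Emit:
{"name": "servo_tool", "arguments": {"increments": [[[4, 0, -0.1, 3, 0], [4, 0, -0.1, 6, 0], [4, 0, -0.1, 8.5, 0], [4, 0, -0.1, 10, 0], [4, 0, -0.1, 10.6, 0]]]}}

```text
t: 19.2
tool_pos: [0.439, -0.31, 0.0639]
tool_rot: [0.22, -3.132, -0.003]
contact_force: [0.1, -0.2, -0.7]
opening: 0.0576
grip_force: 27.4
```

Emit:
{"name": "servo_tool", "arguments": {"increments": [[[4, 0, 0, 0.1, 0], [4, 0, 0, 0.2, 0], [4, 0, 0, 0.3, 0], [4, 0, 0, 0.4, 0], [4, 0, 0, 0.5, 0]]]}}

```text
t: 19.7
tool_pos: [0.44, -0.3121, 0.0612]
tool_rot: [-0.217, 3.133, -0.001]
contact_force: [0.4, 0.4, -1.5]
opening: 0.0576
grip_force: 27.4
```

Emit:
{"name": "servo_tool", "arguments": {"increments": [[[4, 0, 0, 0.1, 0], [4, 0, 0, 0.1, 0]]]}}

```text
t: 19.9
tool_pos: [0.4399, -0.3119, 0.06]
tool_rot: [-0.217, 3.134, -0.001]
contact_force: [-0.3, -0.2, 2.0]
opening: 0.058
grip_force: 27.5
```

Contact felt; releasing and rising.

Emit:
{"name": "servo_tool", "arguments": {"increments": [[[6.1, 0, 0, 0, 0], [6.6, 0, 0, 0, 0], [7.2, 0, 0, 0, 0], [8, 0, 0, 0, 0], [8.5, 0, 0, 0, 0]]]}}

```text
t: 20.4
tool_pos: [0.4396, -0.3117, 0.0595]
tool_rot: [0.218, -3.134, 0.0]
contact_force: [0.1, 0.6, -0.2]
opening: 0.0846
grip_force: 0.0
```

Emit:
{"name": "servo_tool", "arguments": {"increments": [[[8.5, 0, 0, -1.5, 0], [8.5, 0, 0, -4, 0], [8.5, 0, 0, -7, 0], [8.5, 0, 0, -11, 0], [8.5, 0, 0, -14, 0]]]}}

```text
t: 20.9
tool_pos: [0.4401, -0.3121, 0.2034]
tool_rot: [-0.217, 3.132, -0.004]
contact_force: [0.2, -1.0, 0.2]
opening: 0.0853
grip_force: 0.0
```

Run:
```python
from h import *
go(.67,.0655,.20,186); grab('wrist','w8.png')
```

```text
t 20.9 pos [ 0.4401 -0.3121  0.2034] psi 187.95 inc cm [-27.99  34.22   0.31] turn 1.95
```

Emit:
{"name": "servo_tool", "arguments": {"increments": [[[8.5, -2.2, 2.7, 0, 0], [8.5, -5, 6.2, 0, 0], [8.5, -8, 9.8, 0, 0], [8.5, -11, 13.4, 0, 0], [8.5, -14, 17.1, 0, 0]]]}}

```text
t: 21.45
tool_pos: [0.5556, -0.1215, 0.2008]
tool_rot: [-0.217, 3.133, -0.001]
contact_force: [1.5, -1.3, -0.1]
opening: 0.0849
grip_force: 0.0
```

Emit:
{"name": "servo_tool", "arguments": {"increments": [[[8.5, -3, 3.7, 0, 0], [8.5, -6, 7.4, 0, 0], [8.5, -9, 11, 0, 1], [8.5, -12, 14.6, 0, 2], [8.5, -14, 17.1, 0, 2]]]}}

```text
t: 21.95
tool_pos: [0.6708, 0.0685, 0.2006]
tool_rot: [-0.165, 3.136, 0.0]
contact_force: [0.0, -0.2, -0.3]
opening: 0.0854
grip_force: 0.0
```

Emit:
{"name": "servo_tool", "arguments": {"increments": [[[8.5, 0, 0, 0, 0], [8.5, 0, 0, 0, 0]]]}}

```text
t: 22.15
tool_pos: [0.6697, 0.0661, 0.2]
tool_rot: [-0.165, 3.137, -0.001]
contact_force: [-0.4, -0.4, -0.2]
opening: 0.085
grip_force: 0.0
```

Run:
```python
from h import *
go(.67,.0655,.044,186); d=grab('wrist','w9.png')
g=cv2.GaussianBlur(cv2.cvtColor(d['img'],cv2.COLOR_RGB2GRAY),(3,3),0)
for b in range(34,46,2):
  h=cv2.HoughCircles(g[100:290,170:360],cv2.HOUGH_GRADIENT,1,500,param1=80,param2=8,minRadius=b,maxRadius=b+1)
  if h is not None: a=h[0,0]+[170,100,0];print(a,onz(d,a[0],a[1],.074))
hsv=cv2.cvtColor(d['img'],cv2.COLOR_RGB2HSV); m=((hsv[...,1]<60)&(hsv[...,2]>100)).astype(np.uint8)
n,l,s,c=cv2.connectedComponentsWithStats(m); i=l[192,262]; e=cv2.fitEllipse(max(cv2.findContours((l==i).astype(np.uint8),0,1)[0],key=len)); print(s[i],e,onz(d,*e[0],.074))
```

```text
t 22.15 pos [0.6697 0.0661 0.2   ] psi 186.02 inc cm [-0.02 -0.06 15.6 ] turn 0.02
[264.5        186.5         34.40000153] [0.66666941 0.06596114 0.074     ]
[263.5        183.5         36.40000153] [0.6643761  0.06495011 0.074     ]
[262.5        191.5         38.40000153] [0.67081143 0.06483024 0.074     ]
[263.5        193.5         40.40000153] [0.67233283 0.06576535 0.074     ]
[262.5        195.5         42.40000153] [0.67402061 0.06515645 0.074     ]
[268.5        177.5         44.40000153] [0.65926643 0.06827851 0.074     ]
[ 226  153   76   74 4486] ((263.57525634765625, 189.17572021484375), (73.26362609863281, 77.27068328857422), 90.30403137207031) [0.66887008 0.0654691  0.074     ]
```

Emit:
{"name": "servo_tool", "arguments": {"increments": [[[8.5, 0.1, -0.1, 4, 0], [8.5, 0.1, -0.1, 8, 0], [8.5, 0.1, -0.1, 11, 0], [8.5, 0.1, -0.1, 13.5, 0], [8.5, 0.1, -0.1, 15.6, 0]]]}}

```text
t: 22.7
tool_pos: [0.6675, 0.0628, 0.042]
tool_rot: [0.159, -3.136, 0.0]
contact_force: [-1.2, -0.0, -0.4]
opening: 0.085
grip_force: 0.0
```

Emit:
{"name": "servo_tool", "arguments": {"increments": [[[4, 0, 0, 0, 0], [4, 0, 0, 0, 0], [4, 0, 0, 0, 0], [4, 0, 0, 0, 0], [4, 0, 0, 0, 0]]], "newtons": 35}}

```text
t: 23.2
tool_pos: [0.6693, 0.0645, 0.0447]
tool_rot: [-0.163, 3.136, -0.0]
contact_force: [0.1, -0.6, -1.9]
opening: 0.0643
grip_force: 40.1
```

Emit:
{"name": "servo_tool", "arguments": {"increments": [[[4, 0, 0, -1, 0], [4, 0, 0, -3, 0], [4, 0, 0, -6, 0], [4, 0, 0, -9, 0], [4, 0, 0, -11, 0]]]}}

```text
t: 23.7
tool_pos: [0.67, 0.0647, 0.1575]
tool_rot: [-0.163, 3.133, -0.0]
contact_force: [1.0, -0.3, -2.0]
opening: 0.0645
grip_force: 40.2
```

Run:
```python
from h import *
go(.5787,.2702,.05,186)
```

```text
t 23.7 pos [0.67   0.0647 0.1575] psi 185.96 inc cm [ 6.99 21.39 10.71] turn -0.04
```

Emit:
{"name": "servo_tool", "arguments": {"increments": [[[4, 0.6, 1.8, 0, 0], [4, 1.6, 4.8, 0, 0], [4, 2.8, 8.4, 0, 0], [4, 4, 12, 0, 0], [4, 5.2, 15.6, 0, 0]]]}}

```text
t: 24.2
tool_pos: [0.5988, 0.2163, 0.1525]
tool_rot: [0.163, -3.135, -0.0]
contact_force: [0.4, 0.2, -2.0]
opening: 0.0639
grip_force: 40.4
```

Emit:
{"name": "servo_tool", "arguments": {"increments": [[[4, 1, 3.2, 0, 0], [4, 1.6, 5.1, 0, 0], [4, 1.8, 5.8, 0, 0], [4, 1.8, 5.8, 0, 0], [4, 1.8, 5.8, 0, 0]]]}}

```text
t: 24.7
tool_pos: [0.5769, 0.2697, 0.1531]
tool_rot: [0.163, -3.137, 0.001]
contact_force: [-0.0, 0.5, -2.2]
opening: 0.0641
grip_force: 40.4
```

Run:
```python
from h import *
go(.5787,.2702,.0527,186)
```

```text
t 24.7 pos [0.5769 0.2697 0.1531] psi 185.93 inc cm [-0.19  0.04 10.04] turn -0.07
```

Emit:
{"name": "servo_tool", "arguments": {"increments": [[[4, -0.1, 0, 3, 0], [4, -0.2, 0, 6, 0], [4, -0.2, 0, 8, 0], [4, -0.2, 0, 9, 0], [4, -0.2, 0, 9.5, 0]]]}}

```text
t: 25.2
tool_pos: [0.5789, 0.2694, 0.0573]
tool_rot: [0.161, -3.136, 0.001]
contact_force: [0.3, 0.5, -1.8]
opening: 0.0637
grip_force: 40.4
```

Emit:
{"name": "servo_tool", "arguments": {"increments": [[[4, 0, 0, 0.1, 0], [4, 0, 0, 0.2, 0], [4, 0, 0, 0.3, 0], [4, 0, 0, 0.4, 0], [4, 0, 0, 0.4, 0]]]}}

```text
t: 25.7
tool_pos: [0.5792, 0.2705, 0.0549]
tool_rot: [-0.163, 3.137, 0.0]
contact_force: [0.4, -0.9, -2.2]
opening: 0.0644
grip_force: 40.4
```

Emit:
{"name": "servo_tool", "arguments": {"increments": [[[4, 0, 0, 0.1, 0], [4, 0, 0, 0.1, 0], [4, 0, 0, 0.1, 0]]]}}

```text
t: 26.0
tool_pos: [0.5789, 0.2704, 0.0535]
tool_rot: [0.163, -3.137, 0.0]
contact_force: [-0.0, 0.2, -1.9]
opening: 0.0641
grip_force: 40.4
```

Emit:
{"name": "servo_tool", "arguments": {"increments": [[[4, 0, 0, 0.1, 0], [4, 0, 0, 0.1, 0], [4, 0, 0, 0.1, 0]]]}}

```text
t: 26.3
tool_pos: [0.579, 0.2704, 0.0524]
tool_rot: [0.163, -3.137, 0.0]
contact_force: [-0.4, 0.3, -1.8]
opening: 0.0641
grip_force: 40.4
```

Emit:
{"name": "servo_tool", "arguments": {"increments": [[[4, 0, 0, 0.05, 0], [4, 0, 0, 0.05, 0], [4, 0, 0, 0.05, 0]]]}}

```text
t: 26.6
tool_pos: [0.5789, 0.2704, 0.052]
tool_rot: [0.163, -3.137, 0.0]
contact_force: [-0.5, -0.1, -3.3]
opening: 0.0639
grip_force: 40.4
```

Emit:
{"name": "servo_tool", "arguments": {"increments": [[[4, 0, 0, 0.05, 0], [4, 0, 0, 0.05, 0], [4, 0, 0, 0.05, 0]]]}}

```text
t: 26.9
tool_pos: [0.579, 0.2704, 0.0515]
tool_rot: [0.163, -3.137, 0.0]
contact_force: [0.0, -0.3, -1.7]
opening: 0.0639
grip_force: 40.4
```

Emit:
{"name": "servo_tool", "arguments": {"increments": [[[4, 0, 0, 0.05, 0], [4, 0, 0, 0.05, 0], [4, 0, 0, 0.05, 0]]]}}

```text
t: 27.2
tool_pos: [0.579, 0.2704, 0.051]
tool_rot: [0.163, -3.137, 0.0]
contact_force: [0.6, -0.4, -1.6]
opening: 0.0639
grip_force: 40.4
```

Emit:
{"name": "servo_tool", "arguments": {"increments": [[[4, 0, 0, 0.05, 0], [4, 0, 0, 0.05, 0], [4, 0, 0, 0.05, 0]]]}}

```text
t: 27.5
tool_pos: [0.5791, 0.2704, 0.0507]
tool_rot: [-0.163, 3.137, 0.0]
contact_force: [0.5, 0.8, -1.0]
opening: 0.0641
grip_force: 40.4
```

Emit:
{"name": "servo_tool", "arguments": {"increments": [[[4, 0, 0, 0.03, 0], [4, 0, 0, 0.03, 0], [4, 0, 0, 0.03, 0]]]}}

```text
t: 27.8
tool_pos: [0.5792, 0.2705, 0.0506]
tool_rot: [-0.163, 3.137, 0.0]
contact_force: [-0.5, -0.5, 0.9]
opening: 0.0641
grip_force: 40.5
```

Contact. Releasing, rising and moving to the spice jar.

Emit:
{"name": "servo_tool", "arguments": {"increments": [[[6.6, 0, 0, 0, 0], [7, 0, 0, 0, 0], [7.6, 0, 0, 0, 0], [8.2, 0, 0, 0, 0], [8.5, 0, 0, 0, 0]]]}}

```text
t: 28.3
tool_pos: [0.579, 0.2704, 0.0502]
tool_rot: [-0.163, 3.137, -0.0]
contact_force: [0.0, -0.4, -0.3]
opening: 0.0848
grip_force: 0.0
```

Emit:
{"name": "servo_tool", "arguments": {"increments": [[[8.5, 0, 0, -1.5, 0], [8.5, 0, 0, -4, 0], [8.5, 0, 0, -7, 0], [8.5, 0, 0, -11, 0], [8.5, 0, 0, -15, 0]]]}}

```text
t: 28.8
tool_pos: [0.5787, 0.2703, 0.2026]
tool_rot: [-0.163, 3.137, 0.0]
contact_force: [0.2, 0.5, -0.0]
opening: 0.085
grip_force: 0.0
```

Run:
```python
from h import *
go(.557,-.065,.20,186); d=grab('wrist','w10.png')
```

```text
t 28.8 pos [0.5787 0.2703 0.2026] psi 185.95 inc cm [  5.64 -33.13   0.25] turn -0.05
```

Emit:
{"name": "servo_tool", "arguments": {"increments": [[[8.5, 0.5, -3, 0, 0], [8.5, 1.2, -7, 0, 0], [8.5, 1.9, -11, 0, 0], [8.5, 2.6, -15, 0, 0], [8.5, 3.3, -19, 0, 0]]]}}

```text
t: 29.35
tool_pos: [0.5657, 0.0766, 0.2015]
tool_rot: [-0.163, 3.136, -0.0]
contact_force: [0.3, 0.6, 0.6]
opening: 0.085
grip_force: 0.0
```

Emit:
{"name": "servo_tool", "arguments": {"increments": [[[8.5, 0.7, -4, 0, 0], [8.5, 1.4, -8, 0, 0], [8.5, 2, -11.5, 0, 0], [8.5, 2.4, -14.1, 0, 0], [8.5, 2.4, -14.1, 0, 0]]]}}

```text
t: 29.85
tool_pos: [0.5566, -0.0676, 0.2015]
tool_rot: [-0.156, 3.136, -0.002]
contact_force: [0.6, 1.1, -0.1]
opening: 0.0851
grip_force: 0.0
```

Emit:
{"name": "servo_tool", "arguments": {"increments": [[[8.5, 0, 0, 0, 0], [8.5, 0, 0, 0, 0]]]}}

```text
t: 30.05
tool_pos: [0.5567, -0.0639, 0.2007]
tool_rot: [-0.164, 3.137, 0.0]
contact_force: [-0.2, 0.5, -0.2]
opening: 0.085
grip_force: 0.0
```

Run:
```python
from h import *
go(.557,-.065,.052,186); d=grab('wrist','w11.png')
g=cv2.GaussianBlur(cv2.cvtColor(d['img'],cv2.COLOR_RGB2GRAY),(3,3),0)
for b in range(22,31,2):
  h=cv2.HoughCircles(g[120:270,190:340],cv2.HOUGH_GRADIENT,1,500,param1=80,param2=8,minRadius=b,maxRadius=b+1)
  if h is not None: a=h[0,0]+[190,120,0];print(a,onz(d,a[0],a[1],.088))
hsv=cv2.cvtColor(d['img'],cv2.COLOR_RGB2HSV); m=((hsv[...,1]<60)&(hsv[...,2]>100)).astype(np.uint8)
n,l,s,c=cv2.connectedComponentsWithStats(m); i=l[192,264]; e=cv2.fitEllipse(max(cv2.findContours((l==i).astype(np.uint8),0,1)[0],key=len)); print(s[i],e,onz(d,*e[0],.088))
```

```text
t 30.05 pos [ 0.5567 -0.0639  0.2007] psi 185.99 inc cm [-1.000e-02 -1.200e-01  1.487e+01] turn -0.01
[261.5        190.5         22.39999962] [ 0.55356175 -0.06615004  0.088     ]
[261.5        187.5         24.39999962] [ 0.55129922 -0.06637699  0.088     ]
[262.5        195.5         26.39999962] [ 0.55728177 -0.06503692  0.088     ]
[262.5        197.5         28.39999962] [ 0.55880883 -0.06488253  0.088     ]
[258.5        198.5         30.39999962] [ 0.55987843 -0.06774209  0.088     ]
[ 236  169   53   51 2059] ((261.6235046386719, 193.84327697753906), (49.09195327758789, 51.65916061401367), 102.67724609375) [ 0.55608704 -0.06580548  0.088     ]
```

Emit:
{"name": "servo_tool", "arguments": {"increments": [[[8.5, 0.1, -0.2, 4, 0], [8.5, 0.1, -0.2, 8, 0], [8.5, 0.1, -0.2, 11, 0], [8.5, 0.1, -0.2, 13, 0], [8.5, 0.1, -0.2, 14.8, 0]]]}}

```text
t: 30.6
tool_pos: [0.5552, -0.0654, 0.0506]
tool_rot: [0.166, -3.136, -0.001]
contact_force: [0.7, 0.6, 0.6]
opening: 0.0849
grip_force: 0.0
```

Emit:
{"name": "servo_tool", "arguments": {"increments": [[[6, 0, 0, 0, 0], [4.8, 0, 0, 0, 0], [3, 0, 0, 0, 0], [3, 0, 0, 0, 0], [3, 0, 0, 0, 0]]], "newtons": 25}}

```text
t: 31.1
tool_pos: [0.557, -0.0669, 0.0539]
tool_rot: [-0.163, 3.134, -0.001]
contact_force: [-0.4, 1.2, 3.1]
opening: 0.0415
grip_force: 25.7
```

Emit:
{"name": "servo_tool", "arguments": {"increments": [[[3, 0, 0, 0, 0], [3, 0, 0, 0, 0], [3, 0, 0, 0, 0]]]}}

```text
t: 31.4
tool_pos: [0.557, -0.0669, 0.0539]
tool_rot: [-0.163, 3.135, -0.0]
contact_force: [0.3, 1.0, 5.5]
opening: 0.0415
grip_force: 25.8
```

Emit:
{"name": "servo_tool", "arguments": {"increments": [[[3, 0, 0, -1, 0], [3, 0, 0, -3, 0], [3, 0, 0, -6, 0], [3, 0, 0, -9, 0], [3, 0, 0, -12, 0]]]}}

```text
t: 31.9
tool_pos: [0.5551, -0.0669, 0.1732]
tool_rot: [0.162, -3.136, 0.0]
contact_force: [0.7, 0.2, -0.3]
opening: 0.0413
grip_force: 25.5
```

Run:
```python
from h import *
go(.4873,.2604,.06,186)
```

```text
t 31.9 pos [ 0.5551 -0.0669  0.1732] psi 185.93 inc cm [ 3.35 33.25 11.32] turn -0.07
```

Emit:
{"name": "servo_tool", "arguments": {"increments": [[[3, 0.2, 2, 0, 0], [3, 0.6, 5.5, 0, 0], [3, 1, 9.5, 0, 0], [3, 1.4, 13.5, 0, 0], [3, 1.8, 17.5, 0, 0]]]}}

```text
t: 32.4
tool_pos: [0.5188, 0.1065, 0.1723]
tool_rot: [0.162, -3.137, 0.001]
contact_force: [-0.2, 0.3, -1.5]
opening: 0.0412
grip_force: 25.6
```

Emit:
{"name": "servo_tool", "arguments": {"increments": [[[3, 0.4, 4, 0, 0], [3, 0.8, 8, 0, 0], [3, 1.2, 12, 0, 0], [3, 1.5, 14.8, 0, 0], [3, 1.6, 15.7, 0, 0]]]}}

```text
t: 32.9
tool_pos: [0.4865, 0.2619, 0.1722]
tool_rot: [0.168, -3.137, 0.0]
contact_force: [0.0, -0.8, 0.3]
opening: 0.0411
grip_force: 25.7
```

Emit:
{"name": "servo_tool", "arguments": {"increments": [[[3, 0, 0, 0, 0], [3, 0, 0, 0, 0], [3, 0, 0, 0, 0]]]}}

```text
t: 33.2
tool_pos: [0.4879, 0.2587, 0.1722]
tool_rot: [0.16, -3.137, 0.001]
contact_force: [0.3, -0.1, -0.9]
opening: 0.0416
grip_force: 25.7
```

Run:
```python
from h import *
go(.4873,.2604,.0619,186)
```

```text
t 33.2 pos [0.4879 0.2587 0.1722] psi 185.85 inc cm [ 0.05  0.19 11.03] turn -0.15
```

Emit:
{"name": "servo_tool", "arguments": {"increments": [[[3, 0, 0.1, 3, 0], [3, 0, 0.2, 6, 0], [3, 0, 0.2, 8.5, 0], [3, 0, 0.2, 10, 0], [3, 0, 0.2, 10.5, 0]]]}}

```text
t: 33.7
tool_pos: [0.4865, 0.2607, 0.0653]
tool_rot: [0.161, -3.134, 0.002]
contact_force: [1.0, 0.4, -0.5]
opening: 0.0414
grip_force: 25.7
```

Emit:
{"name": "servo_tool", "arguments": {"increments": [[[3, 0, 0, 0.1, 0], [3, 0, 0, 0.2, 0], [3, 0, 0, 0.3, 0], [3, 0, 0, 0.4, 0], [3, 0, 0, 0.4, 0]]]}}

```text
t: 34.2
tool_pos: [0.4877, 0.2621, 0.0638]
tool_rot: [-0.163, 3.136, 0.0]
contact_force: [-0.5, 0.4, -1.0]
opening: 0.0414
grip_force: 25.7
```

Emit:
{"name": "servo_tool", "arguments": {"increments": [[[3, 0, 0, 0.1, 0], [3, 0, 0, 0.1, 0], [3, 0, 0, 0.1, 0]]]}}

```text
t: 34.5
tool_pos: [0.4873, 0.2619, 0.0622]
tool_rot: [0.163, -3.137, 0.0]
contact_force: [0.2, 0.2, -1.1]
opening: 0.0413
grip_force: 25.7
```

Emit:
{"name": "servo_tool", "arguments": {"increments": [[[3, 0, 0, 0.05, 0], [3, 0, 0, 0.05, 0], [3, 0, 0, 0.05, 0]]]}}

```text
t: 34.8
tool_pos: [0.4875, 0.2619, 0.062]
tool_rot: [-0.163, 3.137, 0.0]
contact_force: [-1.3, 0.4, 1.9]
opening: 0.0411
grip_force: 25.8
```

Emit:
{"name": "servo_tool", "arguments": {"increments": [[[3, 0, 0, 0.05, 0], [3, 0, 0, 0.05, 0], [3, 0, 0, 0.05, 0]]]}}

```text
t: 35.1
tool_pos: [0.4876, 0.262, 0.062]
tool_rot: [0.163, -3.137, -0.0]
contact_force: [-2.3, -1.8, 5.3]
opening: 0.0412
grip_force: 26.2
```

Contact. Releasing, rising, and taking a final overview.

Emit:
{"name": "servo_tool", "arguments": {"increments": [[[4.4, 0, 0, 0, 0], [5, 0, 0, 0, 0], [6, 0, 0, 0, 0], [7, 0, 0, 0, 0], [8.5, 0, 0, 0, 0]]]}}

```text
t: 35.6
tool_pos: [0.4873, 0.2618, 0.061]
tool_rot: [0.163, -3.137, 0.0]
contact_force: [-0.0, 0.7, 0.6]
opening: 0.082
grip_force: 0.0
```

Emit:
{"name": "servo_tool", "arguments": {"increments": [[[8.5, 0, 0, 0, 0], [8.5, 0, 0, 0, 0], [8.5, 0, 0, -1.5, 0], [8.5, 0, 0, -4, 0], [8.5, 0, 0, -7, 0]]]}}

```text
t: 36.1
tool_pos: [0.4867, 0.2617, 0.1319]
tool_rot: [0.163, -3.136, 0.001]
contact_force: [0.6, -0.3, 0.3]
opening: 0.085
grip_force: 0.0
```

Emit:
{"name": "servo_tool", "arguments": {"increments": [[[8.5, 0, -2, -4, 0], [8.5, -0.5, -6, -8, 0], [8.5, -1, -10, -12, 0], [8.5, -1.5, -14, -14, 0], [8.5, -2, -18, -16, 0]]]}}

```text
t: 36.6
tool_pos: [0.5256, 0.0863, 0.2936]
tool_rot: [-0.164, 3.133, -0.0]
contact_force: [0.8, 0.2, -0.7]
opening: 0.0848
grip_force: 0.0
```

Emit:
{"name": "servo_tool", "arguments": {"increments": [[[8.5, -2, -4, -1, 0], [8.5, -3, -8, -1, 0], [8.5, -3, -8, -1, 0], [8.5, -3, -8, -1, 0]]]}}

```text
t: 37.0
tool_pos: [0.5634, 0.0105, 0.3006]
tool_rot: [-0.16, 3.137, 0.001]
contact_force: [0.2, 0.0, 0.1]
opening: 0.0849
grip_force: 0.0
```

Run:
```python
from h import *
go(.58,0,.4,188); d=grab('wrist','w12.png'); e=grab('side','side9.png')
a=np.clip(d['img'][:,:,::-1]*1.4,0,255).astype(np.uint8); b=np.clip(e['img'][60:360,150:360,::-1]*1.4,0,255).astype(np.uint8)
b=cv2.resize(b,(269,384)); cv2.imwrite('pics/fin.png',np.hstack([a,b]))
print(ctrl.get_obs()['contact_force'])
```

```text
t 37.0 pos [0.5634 0.0105 0.3006] psi 185.84 inc cm [-1.55 -1.21 -9.94] turn -2.16
[ 0.09741652 -0.04547134  0.30172238]
```

View pics/fin.png

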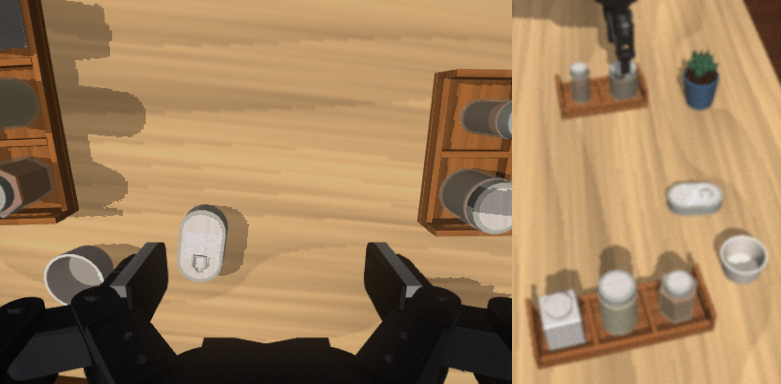

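All five stand upright in their bays: tin, tall and hex at (560,315), (618,300) and (678,295), spice and squat at (580,82) and (624,80). The flat tin, ramekin and herb pot haven't moved, and the arm is clear. Handing in.

```bash
python3 -c "
from station import ctrl
print(ctrl.finish_job())"
```

```text
the job is handed in; nothing more can be done
None
```

The job is handed in at about 37 s on the robot's clock: the tea tin, tall jar (middle bay) and hexagonal jar stand in the three-bay caddy, the spice and squat jars stand in the two-bay caddy, and the fish tin, ramekin and herb pot were left where they stood.

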